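# Seal a strip plate in the guarded press

### The job

Push the white strip plate that lies in the press along its deck with your fingertips until it is fully home against the back stop, without lifting it. Only then reach down through the window of the yellow guard, without touching the guard, press the red lever all the way down and finish while still holding it down. Leave the other things on the bench where they are.

Things in the scene. Friction and masses are not known exactly. Their poses are not given: they have to be found in the camera images.
- press: plate-sealing press with a blue base, fixed to the bench. Origin under it at bench height; its x runs from the loading end (near the robot) to the guarded lever end, y to its left, z up. Base from x=-165 to +115 mm, 166 mm wide, 10 mm thick: its top is the deck. Two aluminium guide rails, 133 mm apart inside, stand 10 mm above the deck from x=-160 to +2 mm
- stop (a point): middle of the foot of the back stop, on the deck (press x=0, y=0, z=10 mm): the plate is home when its far long side meets the stop's upright face here, which stands 12 mm tall
- platen: steel platen over the plate's home, origin and axes as the press's at rest: it covers press x=-66 to -6 mm, 112 mm wide, underside 34 mm above the deck at rest, its top 60 mm above the bench, its grey carrier behind (to x=+28 mm) 64 mm above the bench. It goes down 13.5 mm with the lever; not to be handled
- plate: loose white 96-well strip plate with a dark skirt, 86 (x) x 127 (y) x 20 mm, 45 g, lying on the deck between the rails (3 mm play each side), axes about as the press's. Origin: centre of its underside. Its side walls are upright up to 16 mm. It starts 35 to 60 mm short of home, nearer the robot; home is against the back stop, origin at x=-43 mm in the press frame. It slides easily
- guard: the guard over the lever: clear side walls and front strip and a flat yellow top frame, 101 (x) x 156 (y) mm, 5 mm thick, its upper face 110 mm above the bench. Origin and axes are those of the press. It must not be touched
- window (a point): centre of the window in the guard's yellow top frame, level with its upper face. The opening measures 66 (x) x 80 (y) mm along the press's axes
- lever: the sprung lever inside the guard: a dark arm running towards the robot from its hinge, with a red pad at its end, 30 (x) x 36 (y) x 8 mm, under the middle of the window. Origin: on the hinge, at press x=95 mm, z=78 mm; the pad is 50 mm in front of it. The pad slopes 10 degrees up to the front at rest, 10 degrees down to the front when fully pressed
- pad_top (a point): centre of the pad's upper face: about 19 mm below the guard's upper face at rest, about 37 mm below it when fully pressed (at press x=46 mm both times)
- lever_angle (a joint): angle of the lever, rad: 0 at rest (up), 0.36 fully down on its stop. Sprung: at the pad about 2 N starts it and about 6 N brings it fully down; let go, it rises again
- timer: white lab timer, 60x58x16 mm, lying flat, loose bystander; origin: centre of its underside
- bottle_small: small white bottle, 25 mm across, 58 mm tall, loose bystander; origin: centre of its underside
- trough: white reagent trough, upside down, 68x134x40 mm, loose bystander; origin: centre of its underside
- bottle_amber: amber bottle with red cap, 60 mm across, 125 mm tall, loose bystander; origin: centre of its underside
- tape_roll: roll of cream label tape, 61 mm across, 19 mm tall, lying flat, loose bystander; origin: centre of its underside
- marker: white felt marker with blue cap, 132 mm long, lying down, loose bystander; origin: centre of its underside
Not all that is in view belongs to the job. Leave any blue look-alike of the plate alone.

How it is judged:
By the outcome, as a careful person would: the job done as asked, in the order asked, and still so for the second after the job is handed in, while the arm keeps its last pose, push and grip.
It also fails if it takes over 46 s, if anything falls off the work surface, if the arm or the gripper's body presses on something with over 40 N, if the wrist force passes 120 N, or if a joint passes its speed limit or range.

### The arm

A 6-joint arm with a two-finger parallel gripper is mounted at the origin on a cart in front of the work surface, level with it; the furniture and walls round the work are solid. World frame = base frame: x ahead of the robot, y to its left, z up, the work surface at z = 0. Lengths are in m, angles in degrees, forces in N, time in s.
With the tool pointing down it reaches from about 0.4 to 0.825 m from the base axis. Payload 7 kg.
Tool frame: the origin (TCP) lies at the very end of the fingers, on their centre line; the grasp point (between the pads) lies 19 mm behind it (ctrl.hold_point_z is the distance from the TCP to the grasp point, in m); z points along the fingers, y is the line along which they close (so a half turn about z gives the same grasp; the last joint's range is limited). The gripper opens to 88 mm and grips with 3 to 60 N. Pads are 19 mm wide; open, the fingers measure 130 mm over their backs; the gripper's body (78 mm by 193 mm) begins 47 mm behind the grasp point.
Start: joints at [16.507, 20.546, 0.682, 0, -70.136, -16.507], TCP at [0.675, -0, 0.227] pointing down, gripper open.
Joint ranges: [-176.03, 176.03], [-82.01, 121.73], [-58.28, 71.71], [-173.87, 95.51], [-174.79, -0.11], [-173.66, 173.66]. Speed limits (degrees/s): [136.94, 136.94, 172.46, 180, 180, 180].

### API

Orientations are given as [roll, pitch, yaw] about the fixed x, y, z axes, in that order (R = Rz(yaw) Ry(pitch) Rx(roll)).
In Python, from plant import sensors, viewer, workorder, ctrl gives the robot as it stands.
- The arm moves only by the shell command python3 -m pendant 'ROWS'. ROWS is JSON, a list of rows, each a list of 3 entries, a list of its own where there are three numbers: the opening, from -1 (shut) to 1 (fully open), so that 0 is half open, then the shift along the tool's x, y, z in m, then the turn, a rotation vector about the tool's x, y, z in degrees. A call has 1 to 10 rows; each row is the pose to reach, as a shift and turn from the pose commanded when the call began, along the tool's axes at that moment; what a row does not reach only later rows make up. A row lasts 1/12 s, in which the tool goes at most 41.7 mm and 7.16 degrees, less where a joint would pass 70% of its speed; a pose out of reach is approached as far as the arm can. A call with a gripper value outside its range is refused whole. The fingers move at their own pace and stop on an object; the grip force is fixed at half the most. Time passes only in rows, so rows that repeat a pose let the fingers close. It gives the time, the measured TCP pose, the force, the opening and the grip force at its end, in the units of the state.
- sensors.get_obs(): the state, without advancing time (a new reading comes with each control period).
- viewer.snapshot(name): name is "scene" or "side" or "wrist"; returns the picture (400x640x3 uint8, red, green, blue); there is no depth.
- viewer.camera_params(name): a dict with "fx", "fy", "cx", "cy" (pixels), "extrinsics" (4x4, takes a point from world to camera coordinates). Camera axes: x right, y up, looking along -z (the intrinsics and any distortion apply to the point x, -y, -z); pixel columns grow to the right and rows downward; lengths in m; the calibration is good to about 2 mm. The wrist camera is an equidistant fisheye: a pixel r from the principal point sees the ray r / f radians off the axis. A picture is of the moment at which its call begins: read the wrist's pose just before it. camera_params takes no time and is no camera call; for the wrist camera it gives the pose at the moment of the call.
- workorder.close_job(): hands the job in; it is judged then, once.
The state is a dict: "clock": time; "joint_pos": joint angles; "qvel": joint speeds; "tau": joint torques, N m; "tool_pos": TCP position; "orientation": TCP orientation; "force": force on the tool from outside, world axes, zero at the start; "moment": the same for the moment, N m; "opening": finger opening in m; "gripper_force": force on a finger pad.
Only numpy, scipy, OpenCV 4.12 (cv2) and the standard library are available. Lean on these libraries where they do the work, as an engineer would, in place of code of your own. Each camera call takes 0.05 s, during which the arm holds its last target. There are 200 camera calls.

## Working session

There is one attempt and no reset: what is moved stays moved. The work goes in short steps, Python scripts to look and compute and a shell command to move; the robot and the scene stay as the last step left them, time stands still between calls to the robot, and variables do not carry over. Pictures are saved under pics/ and viewed, at most 10 in all, crops included, and the job is handed in when it is done.

```bash
mkdir -p pics; ls
python3 - <<'E'
from plant import sensors, viewer, workorder, ctrl
import cv2, numpy as np, json
o=sensors.get_obs(); print(o)
for n in ["scene","side","wrist"]:
    p=viewer.camera_params(n); print(n,p)
    im=viewer.snapshot(n); cv2.imwrite(f"pics/{n}0.png",im[:,:,::-1])
a=cv2.imread("pics/scene0.png");b=cv2.imread("pics/side0.png")
cv2.imwrite("pics/both.png",cv2.resize(np.vstack([a,b]),(480,600),interpolation=cv2.INTER_AREA))
E
```

```text
pics
{'clock': 0.0, 'joint_pos': array([ 1.65080079e+01,  2.05906320e+01,  6.33480686e-01, -2.02112738e-02,
       -7.01351560e+01, -1.65085042e+01]), 'qvel': array([ 0.04958599, -0.04554735, -0.01316998, -0.08293513,  0.05189216,
       -0.06168443]), 'tau': array([-2.89438773e-03, -5.82722497e+01,  2.93055850e+01,  6.99765086e+00,
        6.88172542e-03, -1.55416433e-04]), 'tool_pos': array([ 6.74510780e-01, -1.33171267e-05,  2.25629234e-01]), 'orientation': array([ 1.79906098e+02, -8.01571694e-03, -9.00073729e+01]), 'force': array([ 0.42643039,  0.39359506, -0.42847558]), 'moment': array([-0.00670348,  0.01107721,  0.02886621]), 'gripper_force': 0.0, 'opening': 0.08714879017386583}
scene {'fx': 468.62117446675614, 'fy': 468.62117446675614, 'cx': 326.1663685335061, 'cy': 200.6265518976022, 'extrinsics': array([[ 0.4747295 , -0.88011524, -0.0053915 , -0.27289155],
       [ 0.51723714,  0.27402818,  0.81078622, -0.34733952],
       [-0.71210788, -0.38769282,  0.58531755, -1.13121553],
       [ 0.        ,  0.        ,  0.        ,  1.        ]])}
side {'fx': 499.20804700631555, 'fy': 499.20804700631555, 'cx': 317.0434386707537, 'cy': 199.70498548053675, 'extrinsics': array([[-0.13178178, -0.99124812,  0.00779327,  0.06144919],
       [ 0.6286175 , -0.07748772,  0.77384475, -0.3902211 ],
       [-0.76646827,  0.10687762,  0.63332738, -1.51433717],
       [ 0.        ,  0.        ,  0.        ,  1.        ]])}
wrist {'fx': 309.70691628693146, 'fy': 309.70691628693146, 'cx': 318.7357217305661, 'cy': 199.65897922189467, 'extrinsics': array([[-9.99999115e-01, -2.19449705e-04,  1.31211024e-03,
         6.74217285e-01],
       [-1.51788994e-04, -9.61038045e-01, -2.76416086e-01,
         3.45787095e-02],
       [ 1.32164728e-03, -2.76416040e-01,  9.61037162e-01,
        -3.89472594e-01],
       [ 0.00000000e+00,  0.00000000e+00,  0.00000000e+00,
         1.00000000e+00]])}
```

View pics/scene0.png

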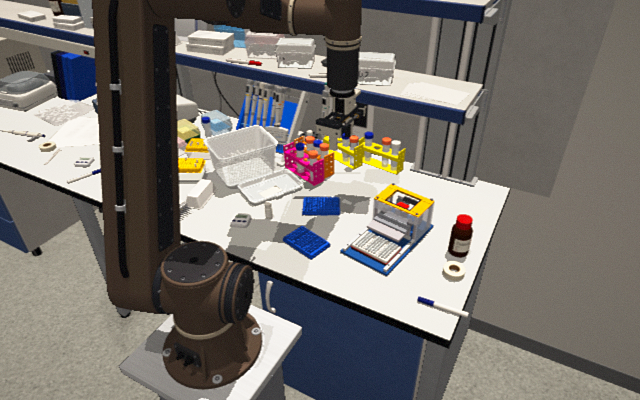

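View pics/wrist0.png

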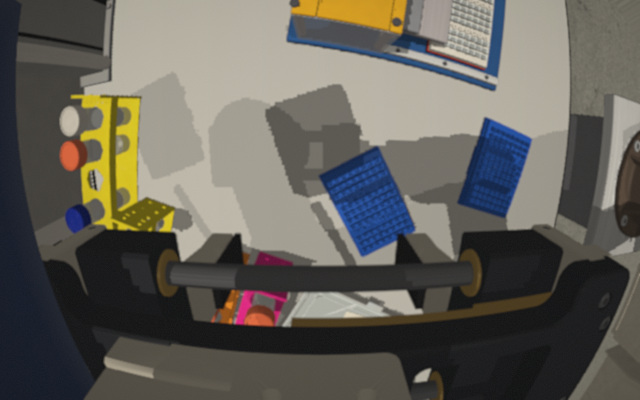

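The press is at scene (390,235), with the white plate in its loading end at about (378,247). The two blue plates at (305,241) and (322,205) are look-alikes lying on the bench, so I'll leave them alone. I'll confirm this with an enlarged crop and measure the yellow frame.

```bash
cat > h.py <<'E'
import numpy as np, cv2
from plant import sensors, viewer
def ray(name,uv,p=None):
    p=p or viewer.camera_params(name); E=p["extrinsics"]; R,t=E[:3,:3],E[:3,3]
    a=(uv[0]-p["cx"])/p["fx"]; b=(uv[1]-p["cy"])/p["fy"]
    if name=="wrist":
        r=np.hypot(a,b); s=np.sin(r)/r if r>1e-9 else 1; d=np.array([a*s,-b*s,-np.cos(r)])
    else: d=np.array([a,-b,-1.])
    return -R.T@t, R.T@d
def onz(name,uv,z,p=None):
    c,d=ray(name,uv,p); return c+d*(z-c[2])/d[2]
def proj(name,X,p=None):
    p=p or viewer.camera_params(name); E=p["extrinsics"]; x=E[:3,:3]@X+E[:3,3]; x,y,z=x[0],-x[1],-x[2]
    if name=="wrist":
        r=np.hypot(x,y); th=np.arctan2(r,z); x,y,z=x/r*th,y/r*th,1
    return np.array([p["cx"]+p["fx"]*x/z,p["cy"]+p["fy"]*y/z])
def yellow(im):
    h=cv2.cvtColor(im,cv2.COLOR_BGR2HSV); return cv2.inRange(h,(18,150,120),(32,255,255))
E
python3 - <<'E'
from h import *
for n,(x0,y0,x1,y1) in dict(scene=(330,170,480,320),side=(380,80,640,340)).items():
    im=cv2.imread(f"pics/{n}0.png"); m=yellow(im)
    k,l,s,c=cv2.connectedComponentsWithStats(m)
    for i in range(1,k):
        if s[i,4]>60: print(n,s[i],c[i],onz(n,c[i],.11).round(3))
a=cv2.resize(cv2.imread("pics/scene0.png")[170:320,330:480],None,fx=4,fy=4,interpolation=cv2.INTER_CUBIC)
cv2.imwrite("pics/c1.png",a)
E
```

```text
scene [ 328  137   78   38 1090] [368.94495413 155.93669725] [ 0.821 -0.038  0.11 ]
scene [185 138  23  15 235] [196.08510638 145.62978723] [0.595 0.548 0.11 ]
scene [178 158  27  15 364] [190.28021978 164.86263736] [0.483 0.475 0.11 ]
scene [374 184  60  33 620] [404.70806452 199.9483871 ] [ 0.631 -0.241  0.11 ]
side [316 135  14  11  64] [323.703125 142.03125 ] [ 0.864 -0.081  0.11 ]
side [299 151  29   6 142] [312.37323944 153.85915493] [ 0.782 -0.022  0.11 ]
side [  0 159  23  10 121] [ 10.9338843  164.48760331] [0.851 1.17  0.11 ]
side [351 164  40  17 387] [370.19379845 172.35400517] [ 0.627 -0.23   0.11 ]
side [ 10 170  17   9  70] [ 18.17142857 175.17142857] [0.773 1.118 0.11 ]
side [134 182  37  22 472] [151.80932203 191.85805085] [0.605 0.598 0.11 ]
side [141 203  39  26 549] [159.16575592 215.08378871] [0.469 0.557 0.11 ]
side [108 230  42  29 627] [127.36044657 244.01116427] [0.334 0.644 0.11 ]
```

View pics/c1.png

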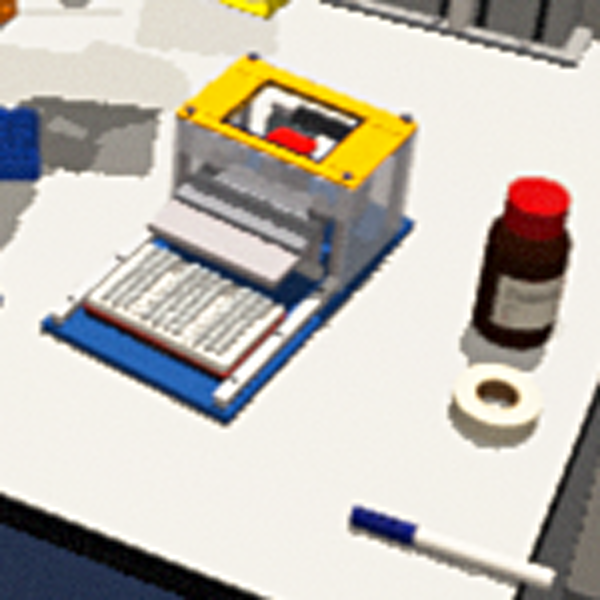

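View pics/side0.png

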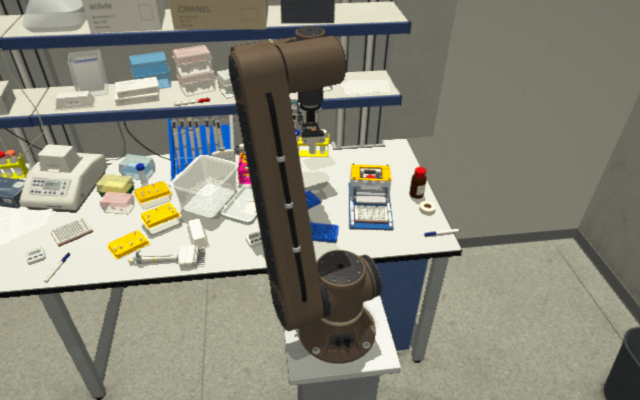

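The crop confirms it: the white plate with the dark red skirt lies between the rails, crop (185,305) → scene (376,246). The yellow frame's corners are at crop (250,57), (416,122), (350,187) and (178,113). The base's near corners are at (45,325) and (230,420).

Run:
```python
from h import *
f=lambda q,z: onz("scene",(330+q[0]/4-.4,170+q[1]/4-.4),z)
F=[f(q,.11) for q in [(178,113),(350,187),(416,122),(250,57)]]
for a in F: print("frame",a.round(4))
print("sizes",[np.linalg.norm(F[i]-F[i-1]).round(4) for i in range(4)])
B=[f(q,.01) for q in [(45,325),(230,420),(412,225)]]
for a in B: print("base",a.round(4))
print(np.linalg.norm(B[1]-B[0]),np.linalg.norm(B[2]-B[1]))
e=(B[2]-B[1]);print("yaw",np.degrees(np.arctan2(e[1],e[0])), "from near edge",np.degrees(np.arctan2(*(B[0]-B[1])[[1,0]]))-90)
e=F[2]-F[1];e2=F[3]-F[0];print("yaw F",np.degrees(np.arctan2(e[1],e[0])),np.degrees(np.arctan2(e2[1],e2[0])))
e=F[0]-F[1];e2=F[3]-F[2];print("yaw F",np.degrees(np.arctan2(e[1],e[0]))-90,np.degrees(np.arctan2(e2[1],e2[0]))-90)
print("frame centre",np.mean(F,0))
P=[f(q,.03) for q in [(85,300),(222,368),(287,315)]]
print("plate",np.array(P).round(4))
```

```text
frame [ 0.5976 -0.1549  0.11  ]
frame [ 0.571  -0.3018  0.11  ]
frame [ 0.6711 -0.3189  0.11  ]
frame [ 0.6951 -0.1747  0.11  ]
sizes [np.float64(0.0995), np.float64(0.1493), np.float64(0.1016), np.float64(0.1462)]
base [ 0.4348 -0.125   0.01  ]
base [ 0.4074 -0.2833  0.01  ]
base [ 0.6754 -0.3276  0.01  ]
0.1606239297850433 0.2716390222368698
yaw -9.386062087791652 from near edge -9.797101862758652
yaw F -9.690526267589819 -11.478091810139333
yaw F -10.245872828074695 -9.412837889959292
frame centre [ 0.6336886  -0.23756562  0.11      ]
plate [[ 0.453  -0.1484  0.03  ]
 [ 0.4331 -0.2651  0.03  ]
 [ 0.5071 -0.2854  0.03  ]]
```

```bash
python3 -m pendant '[[0,[0.214,0.2,-0.03],[0,0,70]],[0,[0.214,0.2,-0.03],[0,0,70]],[0,[0.214,0.2,-0.03],[0,0,70]],[0,[0.214,0.2,-0.03],[0,0,70]],[0,[0.214,0.2,-0.03],[0,0,70]],[0,[0.214,0.2,-0.03],[0,0,70]],[0,[0.214,0.2,-0.03],[0,0,70]],[0,[0.214,0.2,-0.03],[0,0,70]],[0,[0.214,0.2,-0.03],[0,0,70]],[0,[0.214,0.2,-0.03],[0,0,70]]]'
python3 -m pendant '[[0,[0,0,0],[0,0,30]],[0,[0,0,0],[0,0,30]],[0,[0,0,0],[0,0,30]],[0,[0,0,0],[0,0,30]],[0,[0,0,0],[0,0,30]],[0,[0,0,0],[0,0,30]]]'
python3 - <<'E'
from h import *
import pickle
print(sensors.get_obs()["joint_pos"].round(1))
p=viewer.camera_params("wrist"); im=viewer.snapshot("wrist"); cv2.imwrite("pics/w1.png",im[:,:,::-1]); pickle.dump(p,open("w1.pkl","wb"))
E
```

```text
clock: 0.98
tool_pos: [0.4741, -0.2148, 0.2569]
orientation: [-180.0, 0.0, -160.5]
force: [-0.1, 0.5, -0.8]
opening: 0.0437
gripper_force: 0.0
clock: 1.48
tool_pos: [0.4748, -0.214, 0.2564]
orientation: [180.0, -0.0, 170.1]
force: [-0.2, 0.1, 0.2]
opening: 0.0439
gripper_force: 0.0
[ -2.7   4.8 -15.9  -0.  -69.3 -97.2]
```

View pics/w1.png

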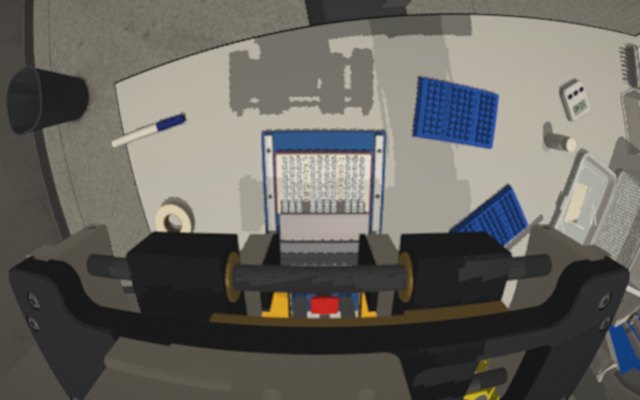

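The wrist view shows the base's near edge at row 131 (columns 263 to 385) and the plate's near edge at row 153 (columns 275 to 373). The rails stand on both sides and the red pad is at (324,304). I'll measure these now.

Run:
```python
from h import *
import pickle
p=pickle.load(open("w1.pkl","rb")); im=cv2.imread("pics/w1.png"); hsv=cv2.cvtColor(im,cv2.COLOR_BGR2HSV)
bl=cv2.inRange(hsv,(100,120,60),(125,255,255))
bl[:120]=0; bl[150:]=0; bl[:,:255]=0; bl[:,395:]=0
c=max(cv2.findContours(bl,0,2)[0],key=cv2.contourArea); print(cv2.boundingRect(c))
# near edge line (top row of blue per column)
top=[(x,np.argmax(bl[:,x]>0)-.5) for x in range(268,382)]
T=np.array([onz("wrist",t,.010,p) for t in top]); k=np.polyfit(T[:,1],T[:,0],1); print("near edge yaw",-np.degrees(np.arctan(k[0])),"resid",np.std(T[:,0]-np.polyval(k,T[:,1])))
bot=[(x,np.max(np.nonzero(bl[:,x])[0])+.5) for x in range(282,368)]
T2=np.array([onz("wrist",t,.012,p) for t in bot]); k2=np.polyfit(T2[:,1],T2[:,0],1); print("plate near edge yaw",-np.degrees(np.arctan(k2[0])))
L=[];R=[]
for r in range(133,146):
    n=np.nonzero(bl[r])[0]; L.append(onz("wrist",(n[0]-.5,r),.01,p)); R.append(onz("wrist",(n[-1]+.5,r),.01,p))
L=np.array(L);R=np.array(R); print("L",L.mean(0),"R",R.mean(0),"width",np.linalg.norm(L.mean(0)-R.mean(0)))
for nm,th in (("perp",-10.),("alt",-9.6)):
    e=np.array([np.cos(np.radians(th)),np.sin(np.radians(th))]); n=np.array([-e[1],e[0]])
    mid=(L.mean(0)+R.mean(0))[:2]/2
    s=np.median(T[:,:2]@e); o=s*e+(mid@n)*n+.165*e
    print(nm,"press origin",o,"plate near face x",np.median((T2[:,:2]-o)@e),"frame centre (scene)",(np.array([.6337,-.2376])-o)@e,(np.array([.6337,-.2376])-o)@n)
rd=cv2.inRange(hsv,(0,150,120),(8,255,255)); k,l,s,cc=cv2.connectedComponentsWithStats(rd)
for i in range(1,k):
    if s[i,4]>60:
        q=onz("wrist",cc[i],.091,p)[:2]-o; print("pad",cc[i],s[i],onz("wrist",cc[i],.091,p),q@e,q@n)
a=cv2.imread("pics/scene0.png");h=cv2.cvtColor(a,cv2.COLOR_BGR2HSV);rd=cv2.inRange(h,(0,150,120),(8,255,255));k,l,s,cc=cv2.connectedComponentsWithStats(rd)
for i in range(1,k):
    if s[i,4]>15 and 380<cc[i][0]<430:
        q=onz("scene",cc[i],.091)[:2]-o; print("pad scene",cc[i],s[i],q@e,q@n)
print([ (r,im[r,324].tolist()) for r in range(144,160)])
```

```text
(263, 131, 122, 19)
near edge yaw -9.757804791178751 resid 0.00045829952165250034
plate near edge yaw -9.770370539340073
L [ 0.42259352 -0.27253029  0.01      ] R [ 0.44702389 -0.13106425  0.01      ] width 0.1435600343520339
perp press origin [ 0.58799368 -0.22880791] plate near face x -0.14120478560098348 frame centre (scene) 0.046538666932677095 -0.0007216997682602461
alt press origin [ 0.58817421 -0.2277371 ] plate near face x -0.14119394269982533 frame centre (scene) 0.04653307381448415 -0.0021325024975190803
pad [324.415  305.1125] [312 297  26  17 400] [ 0.62968063 -0.23330955  0.091     ] 0.04185447529445681 0.0014275536486317178
pad scene [386.21052632 141.86842105] [382 138   9   7  38] 0.3511977392931994 0.24982690151546708
pad scene [402.88372093 204.62790698] [397 202  12   7  43] 0.04371903653378741 -0.002285005082517346
[(144, [134, 87, 49]), (145, [134, 88, 49]), (146, [134, 88, 48]), (147, [134, 87, 48]), (148, [126, 82, 46]), (149, [103, 69, 42]), (150, [77, 56, 49]), (151, [62, 51, 75]), (152, [65, 68, 99]), (153, [104, 116, 128]), (154, [152, 168, 175]), (155, [180, 199, 207]), (156, [189, 208, 218]), (157, [183, 200, 209]), (158, [172, 186, 193]), (159, [167, 179, 185])]
```

```bash
python3 -m pendant '[[0,[0.049,0.005,0.04],[0,0,0]],[0,[0.049,0.005,0.08],[0,0,0]],[0,[0.049,0.005,0.12],[0,0,0]],[0,[0.049,0.005,0.16],[0,0,0]],[0,[0.049,0.005,0.19],[0,0,0]],[0,[0.049,0.005,0.21],[0,0,0]],[0,[0.049,0.005,0.22],[0,0,0]],[0,[0.049,0.005,0.228],[0,0,0]],[0,[0.049,0.005,0.234],[0,0,0]],[0,[0.049,0.005,0.239],[0,0,0]]]'
python3 - <<'E'
from h import *
import pickle
p=viewer.camera_params("wrist"); im=viewer.snapshot("wrist"); cv2.imwrite("pics/w2.png",im[:,:,::-1]); pickle.dump(p,open("w2.pkl","wb"))
print(sensors.get_obs()["tool_pos"])
E
```

```text
clock: 2.37
tool_pos: [0.428, -0.2006, 0.0174]
orientation: [180.0, 0.0, 170.1]
force: [-0.5, -0.8, 0.6]
opening: 0.0441
gripper_force: 0.0
[ 0.42768434 -0.20055605  0.01690313]
```

View pics/w2.png

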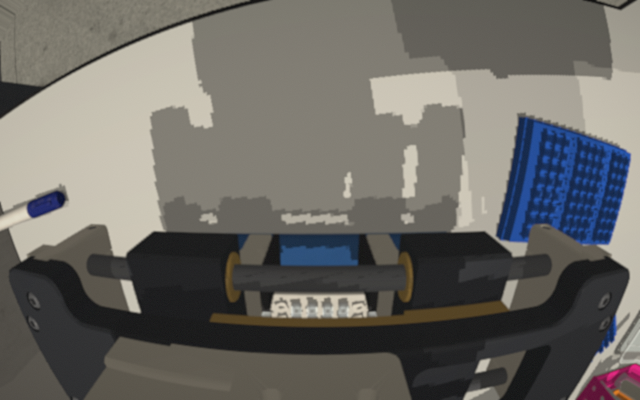

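The fingertips are down in front of the plate: the blue deck is visible between them at (318,248) and the plate is at (320,303). I'll start pushing.

```bash
python3 -m pendant '[[0,[-0.006,0,0],[0,0,0]],[0,[-0.012,0,0],[0,0,0]],[0,[-0.018,0,0],[0,0,0]],[0,[-0.024,0,0],[0,0,0]],[0,[-0.030,0,0],[0,0,0]],[0,[-0.036,0,0],[0,0,0]],[0,[-0.042,0,0],[0,0,0]],[0,[-0.048,0,0],[0,0,0]],[0,[-0.053,0,0],[0,0,0]],[0,[-0.057,0,0],[0,0,0]]]'
python3 -m pendant '[[0,[-0.001,0,0],[0,0,0]],[0,[-0.002,0,0],[0,0,0]],[0,[-0.003,0,0],[0,0,0]],[0,[-0.004,0,0],[0,0,0]],[0,[-0.004,0,0],[0,0,0]]]'
```

```text
clock: 3.25
tool_pos: [0.4844, -0.2106, 0.0175]
orientation: [-180.0, 0.0, 170.0]
force: [-0.9, 0.3, -0.2]
opening: 0.0437
gripper_force: 0.1
clock: 3.67
tool_pos: [0.4877, -0.2112, 0.0176]
orientation: [180.0, 0.0, 170.0]
force: [0.1, -0.3, 0.8]
opening: 0.0439
gripper_force: 0.0
```

```bash
python3 -m pendant '[[0,[-0.001,0,0],[0,0,0]],[0,[-0.002,0,0],[0,0,0]],[0,[-0.003,0,0],[0,0,0]],[0,[-0.004,0,0],[0,0,0]],[0,[-0.004,0,0],[0,0,0]]]'
python3 -m pendant '[[0,[-0.001,0,0],[0,0,0]],[0,[-0.002,0,0],[0,0,0]],[0,[-0.002,0,0],[0,0,0]]]'
```

```text
clock: 4.08
tool_pos: [0.4919, -0.2119, 0.0176]
orientation: [-180.0, 0.0, 170.0]
force: [0.3, -0.0, 0.4]
opening: 0.0437
gripper_force: 0.0
clock: 4.33
tool_pos: [0.4921, -0.2122, 0.0172]
orientation: [-180.0, -0.2, 170.0]
force: [-5.7, -0.1, 3.3]
opening: 0.0439
gripper_force: 2.5
```

```bash
python3 -m pendant '[[0,[-0.001,0,0],[0,0,0]],[0,[-0.002,0,0],[0,0,0]],[0,[-0.003,0,0],[0,0,0]],[0,[-0.003,0,0],[0,0,0]],[0,[-0.003,0,0],[0,0,0]]]'
python3 - <<'E'
from h import *
a=viewer.snapshot("scene")[:,:,::-1]; cv2.imwrite("pics/s2.png",cv2.resize(a[170:290,330:450],None,fx=5,fy=5,interpolation=cv2.INTER_CUBIC))
E
```

```text
clock: 4.75
tool_pos: [0.4922, -0.2124, 0.0167]
orientation: [-180.0, -0.4, 170.0]
force: [-11.4, 2.2, 7.2]
opening: 0.0439
gripper_force: 5.8
```

View pics/s2.png

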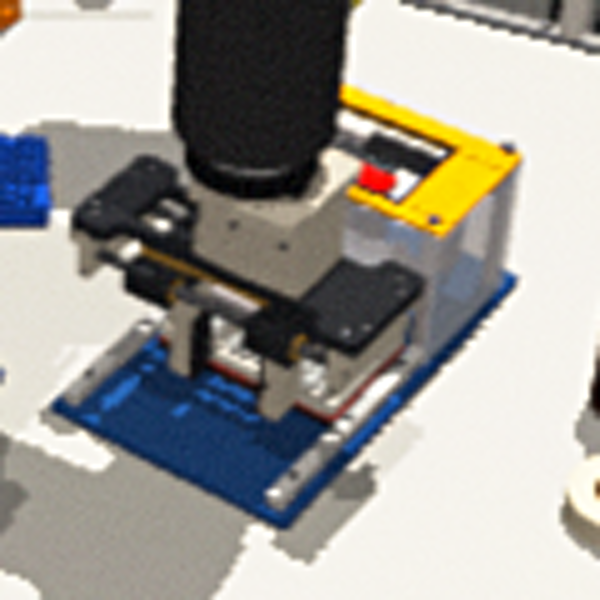

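The plate is against a hard stop: the TCP stayed still at about press x=-97 while the force rose to 11 N. The scene crop shows the plate under the platen, with the fingers at (180,350) and (275,390). I'll back off and rise, then check it from above.

```bash
python3 -m pendant '[[0,[0.004,0,0],[0,0,0]],[0,[0.010,0,0],[0,0,0]],[0,[0.020,0,0],[0,0,0]],[0,[0.025,0,-0.04],[0,0,0]],[0,[0.025,0,-0.08],[0,0,0]],[-1,[0.025,0,-0.12],[0,0,0]],[-1,[0.025,0,-0.16],[0,0,0]],[-1,[0.025,0,-0.2],[0,0,0]],[-1,[0.025,0,-0.24],[0,0,0]],[-1,[0.025,0,-0.24],[0,0,0]]]'
python3 - <<'E'
from h import *
import pickle
p=viewer.camera_params("wrist"); im=viewer.snapshot("wrist")[:,:,::-1].copy(); cv2.imwrite("pics/w3.png",im); pickle.dump(p,open("w3.pkl","wb"))
cv2.imwrite("pics/w3c.png",cv2.resize(im[80:330,220:420],None,fx=2.4,fy=2.4,interpolation=cv2.INTER_CUBIC))
hsv=cv2.cvtColor(im,cv2.COLOR_BGR2HSV); bl=cv2.inRange(hsv,(100,120,45),(125,255,255))
cols=range(300,341,4); e=np.array([.9854,-.1702]); o=np.array([.588,-.2285])
for x in cols:
    n=np.nonzero(bl[80:260,x])[0]+80; 
    print(x,n[0],n[-1],((onz("wrist",(x,n[0]-.5),.01,p)[:2]-o)@e).round(4),((onz("wrist",(x,n[-1]+.5),.012,p)[:2]-o)@e).round(4))
E
```

```text
clock: 5.63
tool_pos: [0.4752, -0.2095, 0.2665]
orientation: [-179.9, 0.8, 170.1]
force: [1.9, 0.6, 0.6]
opening: 0.0159
gripper_force: 0.0
300 129 185 -0.1648 -0.0872
304 129 185 -0.1648 -0.0872
308 129 185 -0.1647 -0.0871
312 129 185 -0.1647 -0.0871
316 128 185 -0.166 -0.0871
320 129 185 -0.1647 -0.0871
324 129 184 -0.1647 -0.0885
328 129 184 -0.1647 -0.0885
332 129 185 -0.1647 -0.0871
336 129 185 -0.1647 -0.0871
340 129 185 -0.1648 -0.0871
```

View pics/w3c.png

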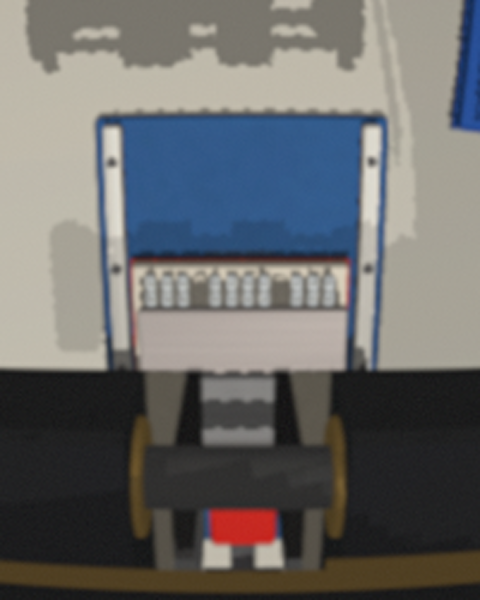

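The plate's near face is at press x = -87 mm (home is -86), square and between the rails, with a shadow at its foot, so it is home. Next I'll go over the window with the fingers shut.

```bash
python3 -m pendant '[[-1,[-0.03,0,0],[0,0,0]],[-1,[-0.06,0,0],[0,0,0]],[-1,[-0.09,0,0],[0,0,0]],[-1,[-0.12,0,0.02],[0,0,0]],[-1,[-0.145,0,0.05],[0,0,0]],[-1,[-0.16,0,0.08],[0,0,0]],[-1,[-0.16,0,0.10],[0,0,0]],[-1,[-0.16,0,0.115],[0,0,0]],[-1,[-0.16,0,0.125],[0,0,0]],[-1,[-0.16,0,0.125],[0,0,0]]]'
python3 - <<'E'
from h import *
s=sensors.get_obs(); print(s["tool_pos"],s["opening"])
p=viewer.camera_params("wrist"); im=viewer.snapshot("wrist")[:,:,::-1].copy(); cv2.imwrite("pics/w4.png",im)
a=viewer.snapshot("scene")[:,:,::-1]
c=cv2.resize(a[160:260,350:450],(400,400),interpolation=cv2.INTER_CUBIC)
d=cv2.resize(im[200:350,230:410],(480,400),interpolation=cv2.INTER_CUBIC)[:, :400]
cv2.imwrite("pics/v4.png",np.hstack([c,d]))
hsv=cv2.cvtColor(im,cv2.COLOR_BGR2HSV)
E
```

```text
clock: 6.52
tool_pos: [0.6276, -0.2357, 0.1292]
orientation: [180.0, -0.3, 170.0]
force: [-0.1, 0.3, 1.4]
opening: 0.0003
gripper_force: 0.0
[ 0.62762394 -0.23571073  0.12923284] 0.00033971683211159274
```

View pics/v4.png

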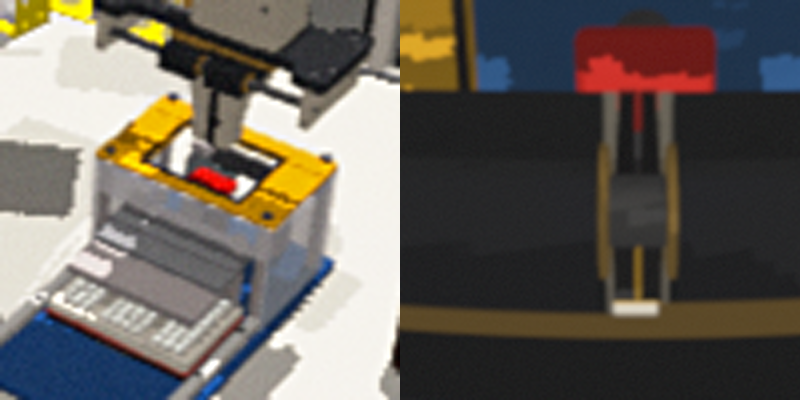

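The fingertips, shut, are over the window and in line with the red pad: wrist crop, pad columns 575 to 715, fingers at 640. They need to go about 5 mm further forward, then down.

```bash
python3 -m pendant '[[-1,[-0.005,0,0],[0,0,0]],[-1,[-0.005,0,0.01],[0,0,0]],[-1,[-0.005,0,0.02],[0,0,0]],[-1,[-0.005,0,0.028],[0,0,0]],[-1,[-0.005,0,0.034],[0,0,0]],[-1,[-0.005,0,0.038],[0,0,0]],[-1,[-0.005,0,0.042],[0,0,0]],[-1,[-0.005,0,0.046],[0,0,0]],[-1,[-0.005,0,0.05],[0,0,0]],[-1,[-0.005,0,0.05],[0,0,0]]]'
python3 -m pendant '[[-1,[0,0,0.002],[0,0,0]],[-1,[0,0,0.004],[0,0,0]],[-1,[0,0,0.004],[0,0,0]]]'
```

```text
clock: 7.45
tool_pos: [0.6342, -0.2371, 0.0821]
orientation: [-180.0, -0.0, 170.0]
force: [-1.7, 0.8, 3.5]
opening: 0.0005
gripper_force: 1.8
clock: 7.7
tool_pos: [0.6344, -0.2372, 0.0787]
orientation: [-180.0, 0.0, 170.0]
force: [-2.7, 0.5, 5.6]
opening: 0.0002
gripper_force: 2.6
```

```bash
python3 -m pendant '[[-1,[0,0,0.002],[0,0,0]],[-1,[0,0,0.004],[0,0,0]],[-1,[0,0,0.005],[0,0,0]],[-1,[0,0,0.005],[0,0,0]]]'
python3 -m pendant '[[-1,[0,0,0.001],[0,0,0]],[-1,[0,0,0.002],[0,0,0]],[-1,[0,0,0.003],[0,0,0]],[-1,[0,0,0.003],[0,0,0]]]'
```

```text
clock: 8.03
tool_pos: [0.6346, -0.2372, 0.0749]
orientation: [-180.0, 0.0, 170.0]
force: [-4.4, 0.9, 10.6]
opening: 0.0005
gripper_force: 5.5
clock: 8.37
tool_pos: [0.6347, -0.2374, 0.0742]
orientation: [-179.9, 0.1, 170.1]
force: [-9.9, 3.0, 24.3]
opening: 0.0003
gripper_force: 12.8
```

```bash
python3 -m pendant '[[-1,[0,0,-0.001],[0,0,0]],[-1,[0,0,-0.001],[0,0,0]],[-1,[0,0,-0.001],[0,0,0]],[-1,[0,0,-0.001],[0,0,0]],[-1,[0,0,-0.001],[0,0,0]],[-1,[0,0,-0.001],[0,0,0]]]'
python3 - <<'E'
from h import *
a=viewer.snapshot("scene")[:,:,::-1]
cv2.imwrite("pics/f.png",cv2.resize(a[170:290,340:460],None,fx=5,fy=5,interpolation=cv2.INTER_CUBIC))
E
```

```text
clock: 8.87
tool_pos: [0.6347, -0.2373, 0.0744]
orientation: [-180.0, 0.1, 170.0]
force: [-7.6, 4.0, 19.1]
opening: 0.0008
gripper_force: 10.3
```

View pics/f.png

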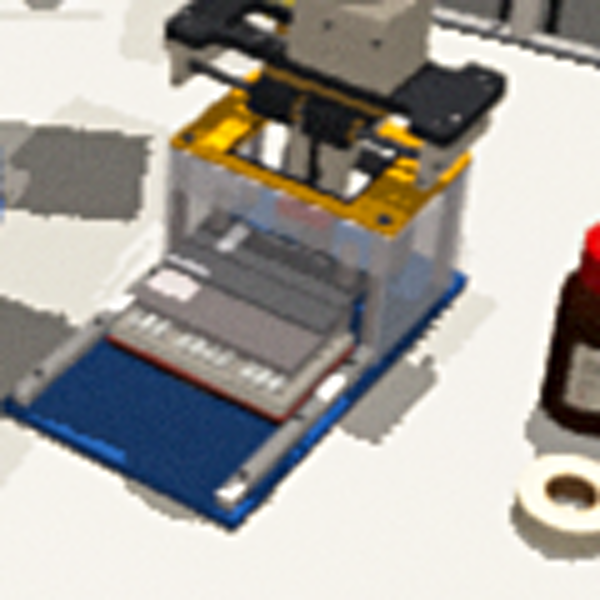

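The platen is down on the plate at (240,310), the fingers pass cleanly through the window, and the pad, seen through the front strip at (300,210), is on its stop with 19 N on it.

```bash
python3 -c "
from plant import workorder; print(workorder.close_job())"
```

```text
the job is handed in; nothing more can be done
None
```

I pushed the plate home against the back stop, then pressed the lever down through the window to its stop. I handed the job in at about 9 s with the lever still held down at about 19 N, and saw no contact with the guard.

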